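# Box two soap samples and snap the cover on

### The job

Pack the sample tray: put the rectangular soap bar and the round soap disc into their pockets in the tray, then set the loose cover over them and press it straight down until both end catches snap over it. Keep pressing the cover firmly home and finish like that, still pushing down on it: do not let go at the end. Leave the other things alone.

Things in the scene. Friction and masses are not known exactly. Their poses are not given: they have to be found in the camera images.
- sample_tray: Grey sample tray, fixed on the table: flange 200 x 94 x 8 mm with a raised block 142 x 70 mm, top 22 mm above the table, outer top edges chamfered about 4 mm. Two pockets 14 mm deep open at the block's top. A sprung steel catch, 29 mm high, stands at each short end. Origin: centre of the underside; x along the 200 mm length, z up.
- bar_pocket (a point): Centre of the floor of the rectangular pocket (63 x 41 mm, long side along the tray's x, 14 mm deep, floor 8 mm above the table).
- disc_pocket (a point): Centre of the floor of the round pocket (45.5 mm across, 14 mm deep, floor 8 mm above the table).
- cover_seat (a point): Where the cover's origin lies when fully home: centre of the tray, on the flange, 8 mm above the table; axes as the tray. Pressed down, the cover's lips meet the catches about 12 mm above this; resistance grows to about 8 to 15 N some 6 to 7 mm above it, then drops as the catches snap in and the rim lands on the flange. Then about 10 N of push is right.
- catch_near (a joint): Sprung catch at the tray's -x end, slides outward along the tray: 0 m at rest, up to 0.007 m. It is pushed outward about 3 mm while the cover's lip passes and springs back to 0 as the cover snaps in. Its 7 mm thick nose stands 20 to 27 mm above the table.
- catch_far (a joint): The same catch at the tray's +x end.
- snap_cover: White loose cover, a shallow cap open below, standing on its rim: 154 x 82 mm (162 mm over the wedge-shaped lips low on both short ends), top plate's upper face 34 mm above its origin. Fits either way round, with about 2 mm play each side over the tray's block. 0.10 to 0.20 kg. Origin: centre of the rim's underside; x along the length, z up.
- cover_rib (a point): Centre of the top of the cover's grip rib, 58 mm above the cover's origin. The rib stands on the middle of the top plate: 64 mm long (along the cover's x), 14 mm wide, 24 mm high, to be pinched from above across its 14 mm.
- soap_bar: Pink rectangular soap bar, 36 x 58 x 25 mm lying flat; origin at the centre of its underside, long side along its y, z up. 0.06 kg. Stands about 11 mm out of its pocket. A second pink thing is the disc: tell them apart by shape.
- soap_disc: Pink round soap disc, 41 mm across and 21 mm high, lying flat; origin at the centre of its underside, z up. 0.06 kg. Stands about 7 mm out of its pocket.
- scalloped_soap: Bystander: violet scalloped soap, 47 x 52 x 20 mm; not part of the job. Origin: centre of its underside.
- petri: Bystander: petri dish, 62 mm across, 16 mm high. Origin: centre of its underside.
- dropper_bottle: Bystander: brown dropper bottle with a black cap, 31 mm across, 62 mm high. Origin: centre of its underside.
- small_beaker: Bystander: small clear beaker, 52 mm across, 70 mm high. Origin: centre of its underside.
Not all that is in view belongs to the job. Leave any green look-alike of the soap_disc alone.

How it is judged:
By the outcome, as a careful person would: the job done as asked, in the order asked, and still so for the second after the job is handed in, while the arm keeps its last pose, push and grip.
It also fails if it takes over 72 s, if anything falls off the work surface, if the arm or the gripper's body presses on something with over 40 N, if the wrist force passes 120 N, or if a joint passes its speed limit or range.

### The arm

A 6-joint arm with a two-finger parallel gripper is mounted at the origin on a cart in front of the work surface, level with it; the furniture and walls round the work are solid. World frame = base frame: x ahead of the robot, y to its left, z up, the work surface at z = 0. Lengths are in mm, angles in degrees, forces in N, time in s.
With the tool pointing down it reaches from about 300 to 850 mm from the base axis. Payload 4.2 kg.
Tool frame: the origin (TCP) lies midway between the tips of the shut fingers; the grasp point (between the pads) lies 19 mm behind it (env.grasp_offset is the distance from the TCP to the grasp point, in mm); z points along the fingers, y is the line along which they close (so a half turn about z gives the same grasp; the last joint's range is limited). The gripper opens to 91 mm and grips with 3 to 60 N. Pads are 32 mm wide; open, the fingers measure 118 mm over their backs; the gripper's body (76 mm by 178 mm) begins 60 mm behind the grasp point.
Start: joints at [66.119, 18.312, 89.639, -0, 72.044, -1.146], TCP at [222.223, 530.339, 213.976] pointing down, gripper open.
Joint ranges: [-177.97, 177.97], [-48.28, 115.42], [12.27, 149.76], [-77.06, 257.06], [2.81, 150.46], [-146.56, 146.56]. Speed limits (degrees/s): [147.25, 147.25, 180, 180, 180, 180].

### API

Orientations are given as [roll, pitch, yaw] about the fixed x, y, z axes, in that order (R = Rz(yaw) Ry(pitch) Rx(roll)).
In Python, from workcell import env, optics gives the robot as it stands. The module is installed in compiled form; this text tells all that it offers.
- The arm moves only by the tool send_rows, never from a script. Its argument "targets" is a list that holds one entry, the list of rows, each a list of 7 numbers: the turn, a rotation vector about the world's x, y, z scaled (see below), then the shift along the world's x, y, z scaled (see below), then the closure, from -1 (fully open) to 1 (shut). In form: [[[rx, ry, rz, x, y, z, gripper], ...]]. A call has 1 to 12 rows; each row shifts and turns the commanded pose from where the row before left it; what a row does not reach is not made up. The controller multiplies each number of a shift by 0.2 m and each number of a turn by pi/2 rad. A row lasts 1/10 s, in which the tool goes at most 50 mm and 8.59 degrees, less where a joint would pass 70% of its speed; a pose out of reach is approached as far as the arm can. A call with a number of a shift or a turn outside -1 to 1 is refused whole. A call with a gripper value outside its range is refused whole. The fingers move at their own pace and stop on an object; "grip_force" is the grip in N (left out, the last holds). Time passes only in rows, so rows that do not move let the fingers close. It gives the time, the measured TCP pose, the force, the opening and the grip force at its end, in the units of the state.
- env.state(): the state, without advancing time (a new reading comes with each control period).
- optics.grab_frame(name): name is "scene" or "top" or "wrist"; returns (picture, depth): 480x640x3 uint8, red, green, blue; 480x640 float32, mm along the optical axis (not along the pixel's ray), 0 where there is no reading.
- optics.camera_info(name): a dict with "camera_matrix" (3x3 intrinsics, pixels), "k1" (the pictures are not rectified: a ray, as slopes to the right and down, at radius r is drawn at 1 + k1 r^2 times it, then the intrinsics apply), "R" (3x3) and "t" (3): a world point X has camera coordinates R X + t; the wrist camera has in their place "mount" (4x4, takes a point from camera to tool coordinates, whose origin is the TCP and whose axes are the flange's). Camera axes: x right, y down, z forward; pixel columns grow to the right and rows downward; lengths in mm; the calibration is good to about 2 mm. A picture is of the moment at which its call begins: read the wrist's pose just before it. camera_info takes no time and is no camera call.
- env.job_done(): hands the job in; it is judged then, once.
Trained networks look in the newest picture that a camera, given by its name, has taken for a name from the list of things; names that differ only in an ending like _2 or _b are one class to them, and where a whole thing is asked for, a point or a joint stands for the part that bears it (a point fixed in the world has none). Each returns a list of dicts, best first, with "conf" (0 to 1); they miss things now and then, are a little off and sometimes report something else, mostly with a low value. They report only what shows in the picture. A call takes as long as a camera call. They do not tell look-alikes from the thing itself.
- optics.silhouettes(camera, name): "mask" (480x640 bool, what is visible of it) and "at" ([column, row] in pixels, amid what is visible of it).
- optics.place_of(camera, name): "at" ([column, row] in pixels: a listed point, or the origin of a listed thing).
The state is a dict: "time_s": time; "qpos": joint angles; "qvel": joint speeds; "effort": joint torques, N m; "ee_pos": TCP position; "ee_rot": TCP orientation; "force": force on the tool from outside, world axes, zero at the start; "torque": the same for the moment, N m; "gripper_width": finger opening in mm; "gripper_force": force on a finger pad.
Only numpy, scipy, OpenCV 4.12 (cv2) and the standard library are available. Lean on these libraries where they do the work, as an engineer would, in place of code of your own. Each camera call takes 0.05 s, during which the arm holds its last target. There are 200 camera calls.

## Working session

There is one attempt and no reset: what is moved stays moved. The work goes in short steps, Python scripts to look and compute and a tool call to move; the robot and the scene stay as the last step left them, time stands still between calls to the robot, and variables do not carry over. Pictures are saved under pics/ and viewed, at most 12 in all, crops included, and the job is handed in when it is done.

Besides the shell and the picture viewer there is one more tool, called in YAML: its name, and indented under it one key for each argument. send_rows: Moves the arm, as the interface text tells. Its arguments: {"type":"object","properties":{"targets":{"type":"array"},"grip_force":{"type":"number"}},"required":["targets"]}

```bash
mkdir -p pics; cat > h.py <<'E'
import numpy as np, cv2
from scipy.spatial.transform import Rotation as Rn
from workcell import env, optics
def cam(name):
    i=optics.camera_info(name); K=np.array(i["camera_matrix"]); k1=i["k1"]
    if name=="wrist":
        s=env.state(); M=np.array(i["mount"])
        Rt=Rn.from_euler('xyz',s["ee_rot"],degrees=True).as_matrix()
        T=np.eye(4);T[:3,:3]=Rt;T[:3,3]=s["ee_pos"]; W=T@M
    else:
        W=np.eye(4);R=np.array(i["R"]);W[:3,:3]=R.T;W[:3,3]=-R.T@np.array(i["t"])
    return K,k1,W
def rays(c,px):
    K,k1,W=c; px=np.asarray(px,float).reshape(-1,1,2)
    n=cv2.undistortPoints(px,K,np.array([k1,0,0,0,0.]))[:,0]
    return np.c_[n,np.ones(len(n))]
def at_z(c,px,z):
    d=rays(c,px)@c[2][:3,:3].T; o=c[2][:3,3]
    return o+d*((z-o[2])/d[:,2])[:,None]
def at_d(c,px,dep):
    return (rays(c,px)*np.asarray(dep).reshape(-1,1))@c[2][:3,:3].T+c[2][:3,3]
def save(name,img): cv2.imwrite("pics/"+name,cv2.cvtColor(img,cv2.COLOR_RGB2BGR))
E
python3 - <<'E'
from h import *
print(env.state())
for n in("top","scene"):
    c=cam(n);p,d=optics.grab_frame(n);save(n+"0.png",p);np.save(n+"d.npy",d);print(n,c[2][:3,3])
    for o in("sample_tray","snap_cover","soap_bar","soap_disc"):
        for r in optics.place_of(n,o)[:3]:print(o,r["conf"],r["at"],at_z(c,r["at"],0).round(0))
E
```

```text
{'time_s': 0.0, 'qpos': array([ 6.61198996e+01,  1.83510897e+01,  8.97052873e+01, -3.96325197e-04,
        7.20418966e+01, -1.14596684e+00]), 'qvel': array([ 0.0040662 ,  0.07321739, -0.00732738, -0.01797238, -0.04763077,
        0.00075188]), 'effort': array([-8.17058590e-04, -4.12459731e+01, -2.31970704e+01,  7.26635009e-02,
        4.56382823e-02, -1.23548598e-04]), 'ee_pos': array([222.01688595, 529.88167666, 213.13336971]), 'ee_rot': array([-1.79901739e+02, -1.58869539e-03,  1.57265988e+02]), 'force': array([-0.19391649, -0.19138029,  0.11301435]), 'torque': array([-0.00471974, -0.00519171,  0.01233286]), 'gripper_force': 0.0, 'gripper_width': 91.22430396708212}
top [ 412.43254473 -143.85855846 1192.00222706]
sample_tray 0.83 [421.0, 287.2] [[ 468. -414.    0.]]
snap_cover 0.77 [199.7, 233.4] [[596. 161.   0.]]
snap_cover 0.2 [419.2, 282.9] [[ 479. -409.    0.]]
soap_bar 0.8 [180.0, 286.7] [[457. 205.   0.]]
soap_disc 0.66 [233.9, 303.2] [[418.  64.   0.]]
soap_disc 0.49 [150.1, 241.9] [[571. 291.   0.]]
scene [ -275.37941416 -1044.87612287   698.75783045]
sample_tray 0.61 [376.2, 329.8] [[ 479. -407.    0.]]
sample_tray 0.57 [220.1, 255.0] [[423.  75.   0.]]
sample_tray 0.3 [372.6, 328.3] [[ 478. -398.    0.]]
snap_cover 0.98 [250.4, 226.7] [[580. 158.   0.]]
snap_cover 0.44 [390.7, 374.8] [[ 395. -519.    0.]]
soap_bar 0.67 [202.8, 233.3] [[459. 210.   0.]]
soap_disc 0.63 [224.6, 214.2] [[575. 276.   0.]]
soap_disc 0.54 [375.5, 332.4] [[ 472. -412.    0.]]
soap_disc 0.48 [220.1, 254.4] [[425.  77.   0.]]
```

View pics/top0.png

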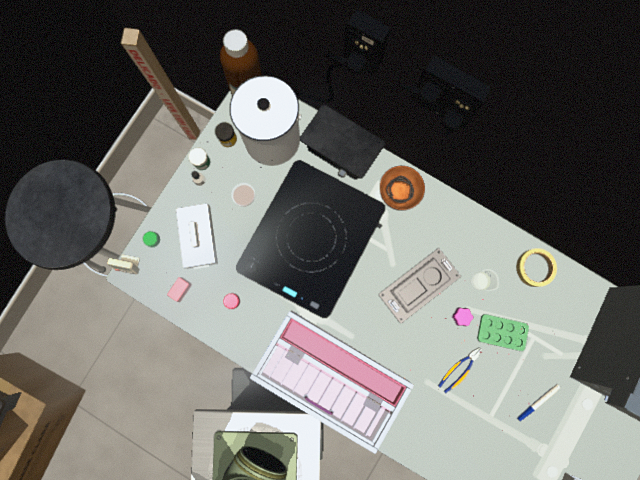

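View pics/scene0.png

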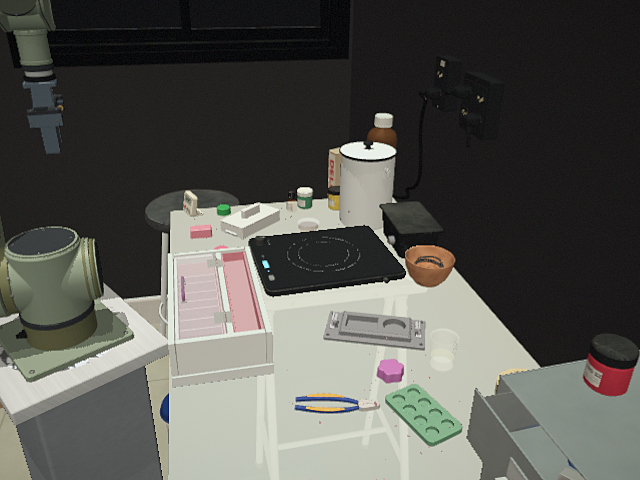

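Candidates (top view): pink bar (179,289); pink disc (232,301); look-alikes are the green disc (151,239), the whitish petri (244,195), and the pink partitions of the box (333,380). The scene view shows the box at (220,300) as an obstacle. Cover (196,236), tray (420,285). Next I measure them.

```bash
python3 - <<'E'
from h import *
n="top";c=cam(n);p,d=optics.grab_frame(n)
def rect(o,z,near,off=0):
    for r in optics.silhouettes(n,o):
        if np.hypot(*(np.array(r["at"])-near))>25: continue
        cs,_=cv2.findContours(r["mask"].astype(np.uint8),cv2.RETR_EXTERNAL,cv2.CHAIN_APPROX_NONE)
        q=max(cs,key=cv2.contourArea)[:,0]
        w=at_z(c,q,z)[:,:2]
        R=cv2.minAreaRect(w.astype(np.float32)); b=cv2.boxPoints(R)
        e=[b[1]-b[0],b[2]-b[1]];L=max(e,key=np.linalg.norm)
        m=r["mask"]&(d>0); h=at_d(c,np.argwhere(m)[:,::-1],d[m])[:,2]
        print(o,r["conf"],"ctr",np.round(R[0],1),"size",np.round(R[1],1),"longdir",round(np.degrees(np.arctan2(L[1],L[0]))%180,1),"z",np.percentile(h,[5,50,95]).round(0)); break
rect("soap_bar",25,(180,288));rect("soap_disc",21,(233,302));rect("snap_cover",34,(197,235));rect("sample_tray",12,(420,285))
for q in("bar_pocket","disc_pocket","cover_seat","cover_rib"):
    for r in optics.place_of(n,q)[:2]:
        print(q,r["conf"],r["at"],at_z(c,r["at"],58 if q=="cover_rib" else 8).round(1))
for nm,q in dict(box=(333,380),boxedge=(265,370),hob=(310,240),bar=(179,289),pot=(265,100)).items():
    P=d[q[1]-12:q[1]+13,q[0]-12:q[0]+13]; print(nm,at_z(c,q,50).round(),"min depth->z",round(1192-P[P>0].min()))
a=cv2.resize(p[200:320,130:260],None,fx=4,fy=4,interpolation=2);b=cv2.resize(p[240:330,370:500],None,fx=3,fy=3)
a=a[:480];save("crop0.png",np.hstack([a[:,:520],cv2.copyMakeBorder(b,0,480-b.shape[0],0,0,0)[:, :280]]))
E
```

```text
soap_bar 0.57 ctr [451.  199.2] size [39.2 57.2] longdir 148.7 z [ 6. 23. 28.]
soap_disc 0.57 ctr [424.7  68.2] size [37.4 40.4] longdir 91.3 z [10. 21. 25.]
snap_cover 0.93 ctr [584.5 159.9] size [159.4  89.4] longdir 10.7 z [10. 34. 56.]
sample_tray 0.73 ctr [ 474.5 -407.6] size [ 93.2 200.6] longdir 128.3 z [ 5. 11. 25.]
bar_pocket 0.67 [192.3, 232.6] [[596.9 178.8   8. ]]
bar_pocket 0.6 [411.2, 290.1] [[ 460.1 -386.9    8. ]]
disc_pocket 0.67 [430.3, 276.0] [[ 496.9 -436.5    8. ]]
cover_seat 0.71 [418.9, 283.4] [[ 477.5 -406.8    8. ]]
cover_rib 0.82 [190.8, 229.5] [[596.9 169.3  58. ]]
box [[ 240. -189.   50.]] min depth->z 135
boxedge [[260. -26.  50.]] min depth->z 132
hob [[ 578. -127.   50.]] min depth->z 25
bar [[449. 193.  50.]] min depth->z 39
pot [[944.  -1.  50.]] min depth->z 187
```

View pics/crop0.png

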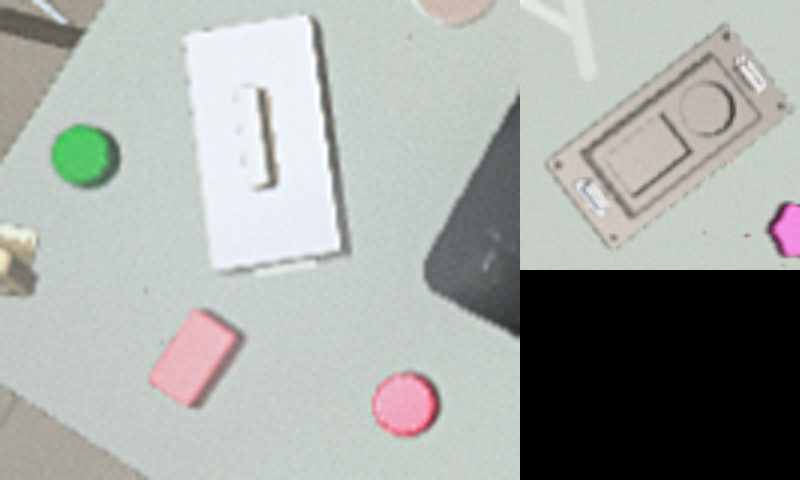

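The crop confirms it: pink rectangular bar, pink round disc, and the green disc to be left alone. The bar pocket is at the lower-left of the tray and the round pocket at the upper-right. I move above the bar first.

send_rows:
  targets:
    - [[0,0,-0.0096,0.1145,-0.1655,0,-1],[0,0,-0.0096,0.1145,-0.1655,0,-1],[0,0,-0.0096,0.1145,-0.1655,0,-1],[0,0,-0.0096,0.1145,-0.1655,0,-1],[0,0,-0.0096,0.1145,-0.1655,0,-1],[0,0,-0.0096,0.1145,-0.1655,0,-1],[0,0,-0.0096,0.1145,-0.1655,0,-1],[0,0,-0.0096,0.1145,-0.1655,0,-1],[0,0,-0.0096,0.1145,-0.1655,0,-1],[0,0,-0.0096,0.1145,-0.1655,0,-1],[0,0,0,0,0,0,-1],[0,0,0,0,0,0,-1]]

```text
time_s: 2.15
ee_pos: [451.4, 198.9, 213.9]
ee_rot: [180.0, -0.0, 148.5]
force: [0.7, -0.5, -0.6]
gripper_width: 91.2
gripper_force: 0.0
```

```bash
cat >> h.py <<'E'
def rect(n,c,d,mask,z):
    """min-area rectangle of a mask's outline projected to height z"""
    cs,_=cv2.findContours(mask.astype(np.uint8),cv2.RETR_EXTERNAL,cv2.CHAIN_APPROX_NONE)
    w=at_z(c,max(cs,key=cv2.contourArea)[:,0],z)[:,:2]
    R=cv2.minAreaRect(w.astype(np.float32)); b=cv2.boxPoints(R)
    L=max(b[1]-b[0],b[2]-b[1],key=np.linalg.norm)
    print("ctr",np.round(R[0],1),"size",np.round(R[1],1),"longdir",round(np.degrees(np.arctan2(L[1],L[0]))%180,1))
def top_pts(c,d,mask,zlo,zhi):
    m=mask&(d>0);px=np.argwhere(m)[:,::-1];P=at_d(c,px,d[m]);k=(P[:,2]>zlo)&(P[:,2]<zhi)
    o=np.zeros_like(mask);o[px[k][:,1],px[k][:,0]]=1
    return o,P[k]
E
python3 - <<'E'
from h import *
s=env.state();print(s["ee_pos"],s["ee_rot"],s["time_s"])
c=cam("wrist");p,d=optics.grab_frame("wrist");save("w1.png",p);print(c[2].round(2))
for r in optics.silhouettes("wrist","soap_bar")[:2]:
    print(r["conf"],r["at"],r["mask"].sum())
    rect("w",c,d,r["mask"],25)
    o,P=top_pts(c,d,r["mask"],15,35); print(np.median(P,0)); rect("w",c,d,o,25)
E
```

```text
[451.3837727  198.89153713 213.9383024 ] [ 1.79986547e+02 -3.46072002e-02  1.48503947e+02] 2.15
[[ 5.2000e-01  8.2000e-01  2.4000e-01  3.8240e+02]
 [ 8.5000e-01 -5.0000e-01 -1.5000e-01  2.4001e+02]
 [ 0.0000e+00  2.8000e-01 -9.6000e-01  3.8421e+02]
 [ 0.0000e+00  0.0000e+00  0.0000e+00  1.0000e+00]]
0.74 [325.6, 196.9] 2706
ctr [448.3 206.5] size [34.7 59.3] longdir 148.5
[448.45907124 207.04518783  23.25296852]
ctr [448.7 207.2] size [32.4 55.8] longdir 148.1
```

View pics/w1.png

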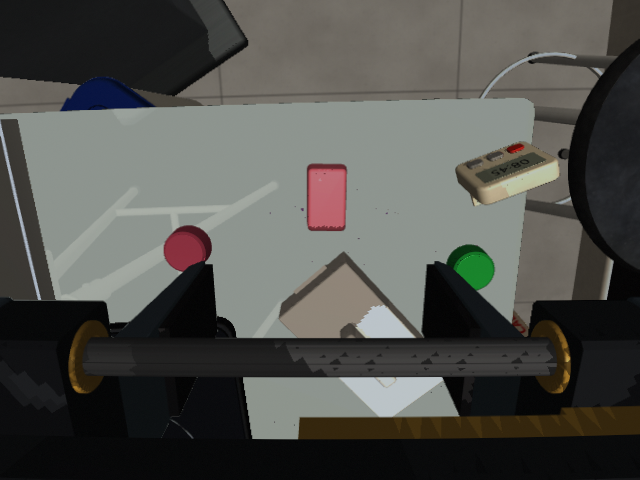

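The wrist view shows the bar at (326,197), the pink disc at (188,248) and the green one at (470,267). The wrist estimate is (448.5,207); I go closer and check it.

send_rows:
  targets:
    - [[0,0,0,-0.005,0.013,-0.16,-1],[0,0,0,-0.005,0.013,-0.16,-1],[0,0,0,-0.005,0.013,-0.16,-1],[0,0,0,0,0,0,-1]]

```text
time_s: 2.65
ee_pos: [444.4, 207.2, 114.6]
ee_rot: [-179.6, -0.3, 148.8]
force: [-0.2, -0.7, 0.6]
gripper_width: 91.0
gripper_force: 0.0
```

```bash
python3 - <<'E'
from h import *
s=env.state();print(s["ee_pos"],s["ee_rot"],s["time_s"])
c=cam("wrist");p,d=optics.grab_frame("wrist")
for r in optics.silhouettes("wrist","soap_bar")[:2]:
    print(r["conf"],r["at"],r["mask"].sum())
    rect("w",c,d,r["mask"],25)
    o,P=top_pts(c,d,r["mask"],18,32); print(np.median(P,0)); rect("w",c,d,o,25)
for r in optics.silhouettes("wrist","soap_disc")[:2]:
    print("disc",r["conf"],r["at"],r["mask"].sum());rect("w",c,d,r["mask"],21)
E
```

```text
[444.41990799 207.24290826 114.55761486] [-179.58899317   -0.31291351  148.7764927 ] 2.65
0.82 [324.7, 241.4] 4648
ctr [446.3 208.1] size [33.8 60. ] longdir 147.8
[448.21323259 207.30198742  23.26399446]
ctr [448.6 207.3] size [32.2 55.2] longdir 148.1
0.39 [344.2, 397.6] 7753
ctr [562.3 164. ] size [135.   46.5] longdir 59.2
[517.40515493 192.68751487  25.52706529]
ctr [579.7 206.1] size [46.2  4.8] longdir 11.4
disc 0.78 [139.2, 298.1] 1608
ctr [413.8  76.3] size [20.8 48.7] longdir 102.8
disc 0.66 [517.1, 315.2] 723
ctr [559.5 294.3] size [34.2 15.4] longdir 16.8
```

send_rows:
  targets:
    - [[0,0,0,0,0,-0.15,-1],[0,0,0,0,0,-0.15,-1],[0,0,0,0,0,-0.12,-1],[0,0,0,0,0,-0.09,-1],[0,0,0,0,0,0,-1],[0,0,0,0,0,0,0.3],[0,0,0,0,0,0,0.3],[0,0,0,0,0,0,0.3],[0,0,0,0,0,0,0.3],[0,0,0,0,0,0,0.3]]
  grip_force: 20

```text
time_s: 3.8
ee_pos: [448.5, 207.2, 16.5]
ee_rot: [179.9, 0.0, 148.6]
force: [0.2, 0.2, -0.7]
gripper_width: 54.0
gripper_force: 0.0
```

send_rows:
  targets:
    - [[0,0,0,0,0,0,1],[0,0,0,0,0,0,1],[0,0,0,0,0,0,1],[0,0,0,0,0,0,1]]

```text
time_s: 4.2
ee_pos: [448.2, 207.2, 16.0]
ee_rot: [180.0, -0.0, 148.6]
force: [0.8, -0.3, 1.6]
gripper_width: 36.0
gripper_force: 20.0
```

send_rows:
  targets:
    - [[0,0,0,0,0,0.15,1],[0,0,0,0,0,0.25,1],[0,0,0,0,0,0.25,1],[0,0,0,0,0,0.25,1],[0,0,0,0,0,0.1,1],[0,0,-0.0163,0.0096,-0.2193,0,1],[0,0,-0.0163,0.0096,-0.2193,0,1],[0,0,-0.0163,0.0096,-0.2193,0,1],[0,0,-0.0163,0.0096,-0.2193,0,1],[0,0,-0.0163,0.0096,-0.2193,0,1],[0,0,-0.0163,0.0096,-0.2193,0,1],[0,0,-0.0163,0.0096,-0.2193,0,1]]

```text
time_s: 5.4
ee_pos: [461.2, -101.6, 215.8]
ee_rot: [-180.0, -0.0, 138.3]
force: [1.1, 0.2, -0.5]
gripper_width: 35.6
gripper_force: 20.0
```

send_rows:
  targets:
    - [[0,0,-0.0163,0.0096,-0.2193,0,1],[0,0,-0.0163,0.0096,-0.2193,0,1],[0,0,-0.0163,0.0096,-0.2193,0,1],[0,0,-0.0163,0.0096,-0.2193,0,1],[0,0,-0.0163,0.0096,-0.2193,0,1],[0,0,-0.0163,0.0096,-0.2193,0,1],[0,0,-0.0163,0.0096,-0.2193,0,1],[0,0,0,0,0,0,1],[0,0,0,0,0,0,1],[0,0,0,0,0,0,1]]

```text
time_s: 6.4
ee_pos: [474.9, -405.8, 215.6]
ee_rot: [180.0, -0.1, 128.1]
force: [-0.6, 0.2, -0.4]
gripper_width: 35.6
gripper_force: 20.0
```

```bash
python3 - <<'E'
from h import *
s=env.state();print(s["ee_pos"],s["ee_rot"],s["time_s"],s["gripper_width"])
c=cam("wrist");p,d=optics.grab_frame("wrist");save("w2.png",p);np.save("w2d.npy",d);np.save("w2W.npy",c[2])
for r in optics.silhouettes("wrist","sample_tray")[:1]:
    print(r["conf"],r["at"],r["mask"].sum());rect("w",c,d,r["mask"],8)
    o,P=top_pts(c,d,r["mask"],17,26);rect("w",c,d,o,22);print(len(P),np.median(P[:,2]))
for q in("bar_pocket","disc_pocket","cover_seat"):
    for r in optics.place_of("wrist",q)[:2]: print(q,r["conf"],r["at"],at_z(c,r["at"],8).round(1))
E
```

```text
[ 474.89464297 -405.75598949  215.63177298] [ 1.79984128e+02 -8.53034316e-02  1.28123459e+02] 6.4 35.56304340154129
0.82 [315.1, 163.2] 16370
ctr [ 469.5 -403.3] size [ 94.8 187.9] longdir 128.0
ctr [ 462.1 -393.5] size [ 69.5 106.7] longdir 128.1
5362 21.10678741049088
bar_pocket 0.7 [318.4, 170.9] [[ 456.3 -385.1    8. ]]
disc_pocket 0.64 [319.3, 239.3] [[ 496.1 -434.4    8. ]]
cover_seat 0.58 [318.3, 203.1] [[ 474.2 -408.1    8. ]]
```

View pics/w2.png

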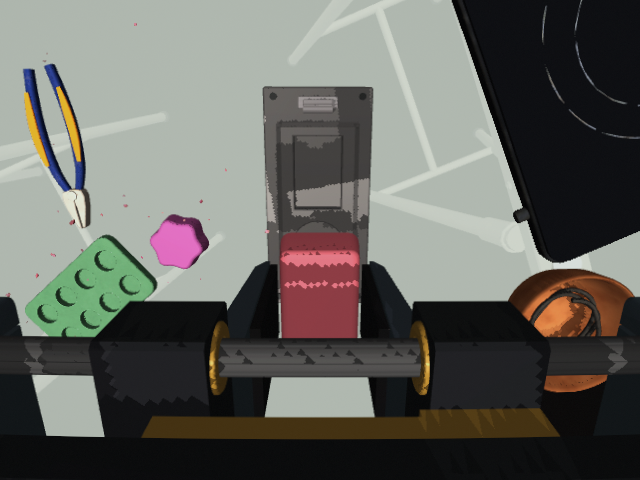

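```bash
cat >> h.py <<'E'
def hole(c,d,box,zr=22,lo=None):
    """rim of a pocket: pixels lower than the top face inside pixel box, projected to rim height"""
    h,w=d.shape; px=np.stack(np.meshgrid(np.arange(w),np.arange(h)),-1).reshape(-1,2)
    Z=at_d(c,px,d.ravel())[:,2].reshape(h,w)
    x0,y0,x1,y1=box; m=np.zeros((h,w),bool); m[y0:y1,x0:x1]=(Z[y0:y1,x0:x1]<zr-5)&(d[y0:y1,x0:x1]>0)
    m=cv2.morphologyEx(m.astype(np.uint8),cv2.MORPH_OPEN,np.ones((3,3)))
    n,lab,st,_=cv2.connectedComponentsWithStats(m); i=1+np.argmax(st[1:,4]); print("hole px",st[i])
    return lab==i
E
python3 - <<'E'
from h import *
c=cam("wrist");s=env.state()
c=(c[0],c[1],np.load("w2W.npy"));d=np.load("w2d.npy")
m=hole(c,d,(284,128,352,216));rect("",c,d,m,21)
# pocket as a dark/bright outline check: block outline
px=[(293,135),(342,135),(342,208),(293,208)]
print(at_z(c,px,22).round(1))
p=cv2.cvtColor(cv2.imread("pics/w2.png"),cv2.COLOR_BGR2HSV)
b=((p[...,0]>165)|(p[...,0]<8))&(p[...,1]>90); b[:228]=0;b[345:]=0;b[:,:275]=0;b[:,365:]=0
b&=d>0;q=np.argwhere(b)[:,::-1];P=at_d(c,q,d[b])-s["ee_pos"]
Rt=Rn.from_euler('xyz',s["ee_rot"],degrees=True).as_matrix();T=P@Rt
print("held bar tool x pct",np.percentile(T[:,0],[1,50,95,99]).round(1),"y",np.percentile(T[:,1],[1,50,99]).round(1),"z",np.percentile(T[:,2],[1,50,99]).round(1))
e=T[(T[:,2]>-6)];print("endface x",np.median(e[:,0]).round(1),"y",np.percentile(e[:,1],[1,50,99]).round(1),len(e))
E
```

```text
hole px [ 294  136   48   73 3421]
ctr [ 455.7 -385.4] size [40.5 61.7] longdir 128.1
[[ 420.  -373.1   22. ]
 [ 452.1 -347.9   22. ]
 [ 491.3 -396.4   22. ]
 [ 457.7 -422.8   22. ]]
held bar tool x pct [-13.   10.9  26.1  26.6] y [-17.5  -1.5  14.6] z [-7.9 -6.2 15. ]
endface x 22.6 y [-17.8   0.6  14.9] 3513
```

Held bar and bar pocket both show in the picture: pocket around (318,172), bar end at (320,250). Pocket rim fits 61.7 x 40.5 mm at (455.7,-385.4). I go down to just above it.

send_rows:
  targets:
    - [[0,0,0,-0.0196,0.0235,-0.15,1],[0,0,0,-0.0196,0.0235,-0.2,1],[0,0,0,-0.0196,0.0235,-0.2,1],[0,0,0,-0.0196,0.0235,-0.17,1],[0,0,0,-0.0196,0.0235,-0.1,1],[0,0,0,0,0,0,1],[0,0,0,0,0,0,1],[0,0,0,0,0,0,1]]

```text
time_s: 7.45
ee_pos: [456.9, -384.5, 53.9]
ee_rot: [180.0, 0.2, 128.1]
force: [-0.4, -0.1, -0.2]
gripper_width: 35.7
gripper_force: 20.0
```

```bash
python3 - <<'E'
from h import *
s=env.state();print(s["ee_pos"],s["ee_rot"],s["time_s"],s["gripper_width"])
c=cam("wrist");p,d=optics.grab_frame("wrist");save("w3.png",p);np.save("w3d.npy",d);np.save("w3W.npy",c[2])
E
```

```text
[ 456.93998598 -384.46081173   53.88851122] [179.95280133   0.23215452 128.10629992] 7.45 35.734590657917636
```

View pics/w3.png

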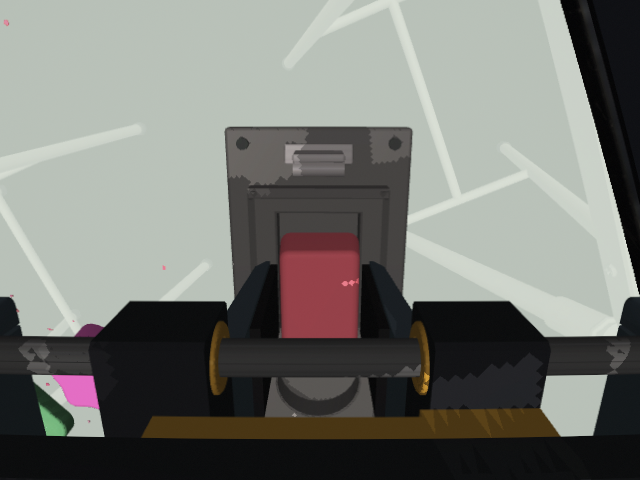

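```bash
python3 - <<'E'
from h import *
s=env.state();print(s["ee_pos"])
c=cam("wrist");W=np.load("w3W.npy");c=(c[0],c[1],W);d=np.load("w3d.npy")
ep=np.array([456.94,-384.46,53.89]);Rt=Rn.from_euler('xyz',[179.953,.232,128.106],degrees=True).as_matrix()
f=lambda px,z:((at_z(c,px,z)-ep)@Rt).round(1)
img=cv2.imread("pics/w3.png");g=cv2.cvtColor(img,cv2.COLOR_BGR2GRAY).astype(int)
print("row225",g[225,240:400:1].tolist()[30:50],g[225,350:375].tolist()); print("col320",g[180:240,300].tolist())
m=hole(c,d,(260,200,378,231));rect("",c,d,m,21)
ys,xs=np.where(m);print("top row",ys.min(),[ (xs[ys==r].min(),xs[ys==r].max()) for r in (220,224,228)])
r=224;a,b=xs[ys==r].min()-.5,xs[ys==r].max()+.5
print("pocket sides tool",f([(a,r),(b,r)],22),"end",f([(320,ys.min()-.5)],22))
h=cv2.cvtColor(img,cv2.COLOR_BGR2HSV);k=((h[...,0]>165)|(h[...,0]<8))&(h[...,1]>90)
for r in(250,256,264):
    x=np.where(k[r,270:370])[0]+270;print(r,x.min(),x.max(),"bar sides",f([(x.min()-.5,r),(x.max()+.5,r)],ep[2]+9))
k&=d>0;k[:225]=0;k[345:]=0;q=np.argwhere(k);q=q[(q[:,1]>275)&(q[:,1]<365)]
T=(at_d(c,q[:,::-1],d[q[:,0],q[:,1]])-ep)@Rt;print("bar x",np.percentile(T[:,0],[95,99]),"y",np.percentile(T[:,1],[1,99]))
E
```

```text
[ 456.84724819 -384.44636783   53.89392607]
row225 [67, 66, 67, 67, 64, 56, 50, 36, 36, 50, 68, 67, 68, 68, 68, 68, 67, 68, 69, 68] [68, 68, 68, 68, 68, 68, 66, 52, 33, 38, 51, 56, 63, 66, 67, 66, 67, 67, 67, 67, 67, 67, 67, 66, 66]
col320 [68, 68, 68, 68, 68, 52, 43, 42, 54, 62, 63, 63, 63, 63, 63, 62, 63, 60, 56, 65, 67, 67, 67, 67, 67, 67, 67, 67, 68, 67, 67, 60, 55, 66, 68, 67, 68, 68, 68, 68, 68, 68, 68, 68, 68, 68, 68, 67, 68, 67, 68, 68, 64, 60, 60, 60, 61, 61, 60, 61]
hole px [ 278  213   82   18 1474]
ctr [ 439.2 -364.4] size [40.1  8.6] longdir 38.1
top row 213 [(np.int64(278), np.int64(359)), (np.int64(278), np.int64(359)), (np.int64(278), np.int64(359))]
pocket sides tool [[ 25.9 -21.7  31.8]
 [ 25.9  18.5  31.8]] end [[31.7 -0.8 31.8]]
250 280 358 bar sides [[ 26.1 -17.   -9.1]
 [ 26.1  14.4  -9.1]]
256 279 359 bar sides [[ 23.6 -17.5  -9.1]
 [ 23.6  14.9  -9.1]]
264 279 359 bar sides [[ 20.2 -17.6  -9.1]
 [ 20.2  15.   -9.1]]
bar x [25.66206168 26.16609932] y [-17.60241735  14.97986562]
```

The close view shows the bar (sides 280..359) nearly centred over the pocket (sides 278..359, far end row 213). A 1 mm correction, then lower it.

send_rows:
  targets:
    - [[0,0,0,-0.005,0.004,-0.04,1],[0,0,0,0,0,-0.03,1],[0,0,0,0,0,-0.02,1],[0,0,0,0,0,-0.02,1],[0,0,0,0,0,-0.02,1],[0,0,0,0,0,0,1]]

```text
time_s: 8.1
ee_pos: [454.2, -382.3, 25.2]
ee_rot: [-180.0, -0.1, 128.1]
force: [-0.8, 0.1, -0.6]
gripper_width: 35.8
gripper_force: 20.0
```

send_rows:
  targets:
    - [[0,0,0,0,0,0,-1],[0,0,0,0,0,0,-1],[0,0,0,0,0,0,-1],[0,0,0,0,0,0,-1],[0,0,0,0,0,0.1,-1],[0,0,0,0,0,0.2,-1],[0,0,0,0,0,0.25,-1],[0,0,0,0,0,0.25,-1],[0,0,0,0,0,0.15,-1],[0,0,0,0,0,0,-1],[0,0,0,0,0,0,-1]]

```text
time_s: 9.2
ee_pos: [454.5, -382.6, 216.5]
ee_rot: [180.0, 0.1, 128.1]
force: [-0.4, 1.0, -0.7]
gripper_width: 91.5
gripper_force: 0.0
```

```bash
python3 - <<'E'
from h import *
s=env.state();print(s["ee_pos"],s["ee_rot"],s["time_s"],s["gripper_width"])
c=cam("wrist");p,d=optics.grab_frame("wrist");save("w4.png",p)
for r in optics.silhouettes("wrist","soap_bar")[:1]:
    o,P=top_pts(c,d,r["mask"],20,45);print(r["conf"],np.percentile(P[:,2],[5,50,95]));rect("",c,d,o,33)
for nm,z in (("sample_tray",8),):
    for r in optics.silhouettes("wrist",nm)[:1]:
        rect("",c,d,r["mask"],z)
for q in("disc_pocket","cover_seat"):
    for r in optics.place_of("wrist",q)[:1]: print(q,r["conf"],r["at"],at_z(c,r["at"],8).round(1))
E
```

```text
[ 454.45126907 -382.55973134  216.4525112 ] [1.79984934e+02 6.61205724e-02 1.28086562e+02] 9.2 91.54122798455445
0.69 [28.19718065 31.21924821 32.6152006 ]
ctr [ 453.8 -383.5] size [32.8 56.5] longdir 127.5
ctr [ 472.9 -407.8] size [ 94.  201.1] longdir 128.0
disc_pocket 0.84 [319.9, 272.3] [[ 496.8 -437.4    8. ]]
cover_seat 0.65 [318.8, 232.2] [[ 471.5 -406.8    8. ]]
```

send_rows:
  targets:
    - [[0,0,0,-0.0143,0.2066,0,-1],[0,0,0,-0.0143,0.2066,0,-1],[0,0,0,-0.0143,0.2066,0,-1],[0,0,0,-0.0143,0.2066,0,-1],[0,0,0,-0.0143,0.2066,0,-1],[0,0,0,-0.0143,0.2066,0,-1],[0,0,0,-0.0143,0.2066,0,-1],[0,0,0,-0.0143,0.2066,0,-1],[0,0,0,-0.0143,0.2066,0,-1],[0,0,0,-0.0143,0.2066,0,-1],[0,0,0,-0.0143,0.2066,0,-1]]

```text
time_s: 10.55
ee_pos: [422.3, 73.5, 215.4]
ee_rot: [-179.9, -0.0, 128.1]
force: [1.1, -0.6, 0.1]
gripper_width: 91.0
gripper_force: 0.0
```

send_rows:
  targets:
    - [[0,0,0,0,0,-0.2,-1],[0,0,0,0,0,-0.2,-1],[0,0,0,0,0,-0.1,-1],[0,0,0,0,0,0,-1],[0,0,0,0,0,0,-1]]

```text
time_s: 11.05
ee_pos: [423.2, 71.9, 116.0]
ee_rot: [-180.0, -0.0, 128.1]
force: [0.2, 0.7, -0.5]
gripper_width: 91.6
gripper_force: 0.0
```

```bash
python3 - <<'E'
from h import *
s=env.state();print(s["ee_pos"],s["ee_rot"],s["time_s"],s["gripper_width"])
c=cam("wrist");p,d=optics.grab_frame("wrist");save("w5.png",p)
for r in optics.silhouettes("wrist","soap_disc")[:2]:
    m=r["mask"];o,P=top_pts(c,d,m,14,26);print(r["conf"],r["at"],p[m].mean(0).round(),len(P));
    if len(P)>50:
        rect("",c,d,o,21);rect("",c,d,m,21)
E
```

```text
[423.2042078   71.92485408 116.00704127] [-1.79973031e+02 -1.96133699e-02  1.28080003e+02] 11.05 91.61708741966068
0.83 [322.1, 235.5] [127.  46.  60.] 2727
ctr [422.8  72.2] size [37.7 39.3] longdir 129.3
ctr [421.9  73.6] size [37.8 42.5] longdir 128.1
```

send_rows:
  targets:
    - [[0,0,0,0,0,-0.15,-1],[0,0,0,0,0,-0.15,-1],[0,0,0,0,0,-0.12,0],[0,0,0,0,0,-0.083,0],[0,0,0,0,0,0,0],[0,0,0,0,0,0,1],[0,0,0,0,0,0,1],[0,0,0,0,0,0,1],[0,0,0,0,0,0,1],[0,0,0,0,0,0,1],[0,0,0,0,0,0,1]]

```text
time_s: 12.25
ee_pos: [423.8, 72.0, 16.2]
ee_rot: [179.9, 0.1, 128.1]
force: [-1.6, -0.5, 6.6]
gripper_width: 39.7
gripper_force: 20.0
```

send_rows:
  targets:
    - [[0,0,0,0,0,0,-0.1],[0,0,0,0,0,0,-0.1],[0,0,0,0,0,-0.022,-0.1],[0,0,0,0,0,0,1],[0,0,0,0,0,0,1],[0,0,0,0,0,0,1],[0,0,0,0,0,0,1]]

```text
time_s: 12.95
ee_pos: [422.9, 71.9, 10.9]
ee_rot: [-180.0, -0.0, 128.1]
force: [0.7, 0.2, -1.2]
gripper_width: 40.0
gripper_force: 20.0
```

send_rows:
  targets:
    - [[0,0,0,0,0,0.15,1],[0,0,0,0,0,0.25,1],[0,0,0,0,0,0.25,1],[0,0,0,0,0,0.25,1],[0,0,0,0,0,0.1,1]]

```text
time_s: 13.45
ee_pos: [425.1, 72.2, 215.9]
ee_rot: [179.6, 0.3, 128.1]
force: [1.8, 0.7, -0.2]
gripper_width: 40.0
gripper_force: 20.0
```

send_rows:
  targets:
    - [[0,0,0,0.0306,-0.212,0,1],[0,0,0,0.0306,-0.212,0,1],[0,0,0,0.0306,-0.212,0,1],[0,0,0,0.0306,-0.212,0,1],[0,0,0,0.0306,-0.212,0,1],[0,0,0,0.0306,-0.212,0,1],[0,0,0,0.0306,-0.212,0,1],[0,0,0,0.0306,-0.212,0,1],[0,0,0,0.0306,-0.212,0,1],[0,0,0,0.0306,-0.212,0,1],[0,0,0,0.0306,-0.212,0,1],[0,0,0,0.0306,-0.212,0,1]]

```text
time_s: 14.65
ee_pos: [496.3, -438.5, 210.6]
ee_rot: [180.0, -0.0, 128.1]
force: [0.8, 0.3, 0.3]
gripper_width: 40.3
gripper_force: 20.0
```

send_rows:
  targets:
    - [[0,0,0,0,0,-0.2,1],[0,0,0,0,0,-0.15,1],[0,0,0,0,0,0,1],[0,0,0,0,0,0,1],[0,0,0,0,0,0,1]]

```text
time_s: 15.15
ee_pos: [497.5, -437.5, 143.2]
ee_rot: [180.0, 0.2, 128.1]
force: [0.9, -0.6, -0.6]
gripper_width: 40.7
gripper_force: 20.0
```

```bash
python3 - <<'E'
from h import *
s=env.state();print(s["ee_pos"],s["ee_rot"],s["time_s"],s["gripper_width"])
c=cam("wrist");p,d=optics.grab_frame("wrist");save("w6.png",p);np.save("w6d.npy",d);np.save("w6W.npy",c[2])
E
```

```text
[ 497.49842476 -437.50323393  143.19660713] [179.96049438   0.21370598 128.10735126] 15.15 40.704428640988645
```

View pics/w6.png

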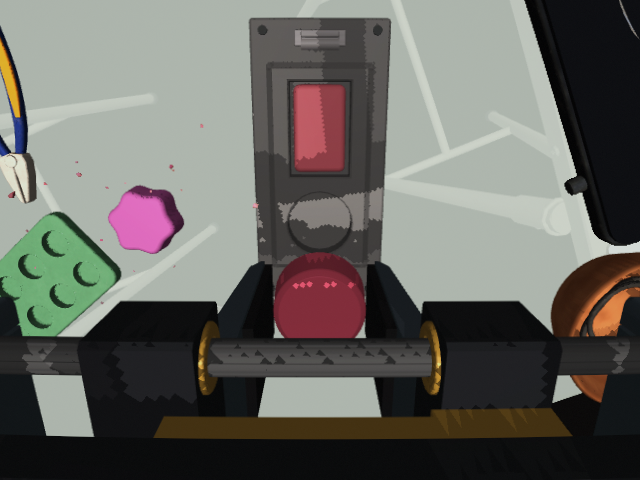

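The bar sits well in its pocket at (319,127), the round pocket is at (319,221), and the disc is in the fingers at (320,300).

```bash
python3 - <<'E'
from h import *
c=cam("wrist");c=(c[0],c[1],np.load("w6W.npy"));d=np.load("w6d.npy")
ep=np.array([497.498,-437.503,143.197]);Rt=Rn.from_euler('xyz',[179.96,.2137,128.107],degrees=True).as_matrix()
m=hole(c,d,(284,186,356,252),21);cs,_=cv2.findContours(m.astype(np.uint8),0,cv2.CHAIN_APPROX_NONE)
w=at_z(c,cs[0][:,0],22);t=(w-ep)@Rt
(x,y),r=cv2.minEnclosingCircle(t[:,:2].astype(np.float32));print("pocket tool",x,y,"r",r, "ext",t.min(0),t.max(0))
h=cv2.cvtColor(cv2.imread("pics/w6.png"),cv2.COLOR_BGR2HSV);k=((h[...,0]>165)|(h[...,0]<8))&(h[...,1]>90)&(d>0);k[:248]=0;k[336:]=0;k[:,:270]=0;k[:,370:]=0
q=np.argwhere(k);T=(at_d(c,q[:,::-1],d[k])-ep)@Rt
print("disc z pct",np.percentile(T[:,2],[1,25,50,75,99]).round(1))
for z0,z1 in((-14,-6),(-6,12)):
    A=T[(T[:,2]>z0)&(T[:,2]<z1)];print(len(A),"x",np.percentile(A[:,0],[1,50,99.5]).round(1),"y",np.percentile(A[:,1],[.5,50,99.5]).round(1))
A=T[(T[:,2]>-4)&(T[:,2]<9)]
S=np.c_[2*A[:,:2],np.ones(len(A))];u=np.linalg.lstsq(S,(A[:,:2]**2).sum(1),rcond=None)[0];print("side circle",u[:2],np.sqrt(u[2]+u[0]**2+u[1]**2))
E
```

```text
hole px [ 288  193   63   59 2924]
pocket tool 2.9683990478515625 -1.1107759475708008 r 22.226390838623047 ext [-18.25296743 -23.26945528 121.10304778] [ 24.13553161  20.608897   121.26751906]
disc z pct [-11.4 -10.3  -9.8  -8.4   9.3]
5367 x [-11.2   2.8  17.8] y [-19.6  -1.3  17.4]
1232 x [-3.6 16.1 19. ] y [-21.3  -1.7  18.1]
side circle [-1.65895331 -1.08133978] 20.088087694027767
```

send_rows:
  targets:
    - [[0,0,0,-0.006,0.007,-0.15,1],[0,0,0,-0.0065,0.0075,-0.17,1],[0,0,0,0,0,-0.11,1],[0,0,0,0,0,-0.055,1],[0,0,0,0,0,0,1],[0,0,0,0,0,0,1],[0,0,0,0,0,0,1]]

```text
time_s: 15.9
ee_pos: [495.1, -434.9, 46.0]
ee_rot: [180.0, 0.2, 128.1]
force: [-0.5, -0.7, -0.7]
gripper_width: 40.2
gripper_force: 20.0
```

```bash
python3 - <<'E'
from h import *
s=env.state();print(s["ee_pos"],s["ee_rot"],s["time_s"],s["gripper_width"])
ep=s["ee_pos"];Rt=Rn.from_euler('xyz',s["ee_rot"],degrees=True).as_matrix()
c=cam("wrist");p,d=optics.grab_frame("wrist");save("w7.png",p);np.save("w7d.npy",d);np.save("w7W.npy",c[2])
k=cv2.cvtColor(p,cv2.COLOR_RGB2HSV);k=((k[...,0]>165)|(k[...,0]<8))&(k[...,1]>90)&(d>0);k[:200]=0;k[336:]=0;k[:,:265]=0;k[:,375:]=0
q=np.argwhere(k);T=(at_d(c,q[:,::-1],d[k])-ep)@Rt
A=T[(T[:,2]>-4)&(T[:,2]<9)]
S=np.c_[2*A[:,:2],np.ones(len(A))];u=np.linalg.lstsq(S,(A[:,:2]**2).sum(1),rcond=None)[0];print("side circle",u[:2],np.sqrt(u[2]+u[0]**2+u[1]**2),len(A))
H,Wd=d.shape;px=np.stack(np.meshgrid(np.arange(Wd),np.arange(H)),-1).reshape(-1,2)
Z=at_d(c,px,d.ravel())[:,2].reshape(H,Wd)
m=np.zeros((H,Wd),bool);m[205:255,262:378]=(Z[205:255,262:378]<16)&(d[205:255,262:378]>0)
e=cv2.findContours(m.astype(np.uint8),0,cv2.CHAIN_APPROX_NONE)[0];e=max(e,key=len)[:,0]
t=(at_z(c,e,22)-ep)@Rt;print(len(e),e.min(0),e.max(0),"rim x max",t[:,0].max(),"y",t[:,1].min(),t[:,1].max())
f=t[t[:,0]>np.percentile(t[:,0],50)][:,:2]
S=np.c_[2*f,np.ones(len(f))];u=np.linalg.lstsq(S,(f**2).sum(1),rcond=None)[0];print("rim circle",u[:2],np.sqrt(u[2]+u[0]**2+u[1]**2))
cv2.imwrite("pics/c7.png",cv2.cvtColor(p[140:350,220:420],cv2.COLOR_RGB2BGR).repeat(2,0).repeat(2,1))
E
```

```text
[ 495.06829515 -434.90774797   46.00507005] [179.95956673   0.21399118 128.09489902] 15.9 40.15021972982565
side circle [-1.66291403 -1.07881227] 20.111614179756632 1001
190 [278 205] [363 214] rim x max 37.14006455964463 y -20.486318832356687 19.280119068541794
rim circle [86.71184163 -0.77628254] 53.34895225676665
```

View pics/c7.png

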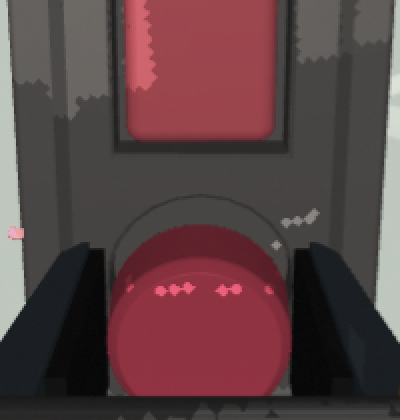

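The crop shows the disc just above its pocket, rim apex at about (320,237.5), gap even on both sides. I compute the last correction.

```bash
python3 - <<'E'
from h import *
c=cam("wrist");c=(c[0],c[1],np.load("w7W.npy"));d=np.load("w7d.npy");g=cv2.cvtColor(cv2.imread("pics/w7.png"),cv2.COLOR_BGR2GRAY).astype(float)
ep=np.array([495.068,-434.908,46.005]);Rt=Rn.from_euler('xyz',[179.96,.214,128.095],degrees=True).as_matrix()
# darkest pixel per column = rim line
pts=[]
for x in list(range(284,358,3)):
    lo,hi=230,256
    col=g[lo:hi,x]; i=int(np.argmin(np.where(np.arange(lo,hi)<256,col,999)));
    j=[k for k in range(1,len(col)-1) if col[k]<col[k-1]-2 or col[k]<col[k-1]]; 
    gr=[k for k in range(2,len(col)-2) if col[k]<min(col[k-2],col[k+2])-4]
    if gr: pts.append((x,lo+gr[0]))
print(pts)
t=((at_z(c,pts,22)-ep)@Rt)[:,:2]
from scipy.optimize import least_squares
u=least_squares(lambda v:np.hypot(t[:,0]-v[0],t[:,1]-v[1])-22.75,[0,0],loss="soft_l1",f_scale=.3);print("rim centre",u.x,"res",np.abs(u.fun).mean())
E
```

```text
[(284, 253), (287, 250), (290, 248), (293, 245), (296, 243), (299, 242), (302, 241), (305, 239), (308, 238), (311, 238), (314, 238), (317, 237), (320, 237), (323, 237), (326, 238), (329, 238), (332, 239), (335, 239), (338, 241), (341, 242), (344, 243), (347, 245), (350, 247), (353, 250), (356, 253)]
rim centre [-1.2406384  -0.79568955] res 0.13052040254816574
```

send_rows:
  targets:
    - [[0,0,0,0,0.0025,-0.03,1],[0,0,0,0,0,-0.03,1],[0,0,0,0,0,-0.025,1],[0,0,0,0,0,-0.025,1],[0,0,0,0,0,0,1]]

```text
time_s: 16.45
ee_pos: [494.1, -433.6, 22.3]
ee_rot: [180.0, 0.0, 128.1]
force: [0.2, 0.4, 3.2]
gripper_width: 40.3
gripper_force: 22.2
```

send_rows:
  targets:
    - [[0,0,0,0,0,0.006,1],[0,0,0,0,0,0,-1],[0,0,0,0,0,0,-1],[0,0,0,0,0,0,-1],[0,0,0,0,0,0,-1],[0,0,0,0,0,0.1,-1],[0,0,0,0,0,0.2,-1],[0,0,0,0,0,0.25,-1],[0,0,0,0,0,0.25,-1],[0,0,0,0,0,0.15,-1],[0,0,0,0,0,0,-1],[0,0,0,0,0,0,-1]]

```text
time_s: 17.65
ee_pos: [493.9, -433.4, 213.6]
ee_rot: [180.0, 0.1, 128.1]
force: [0.5, 0.2, -0.4]
gripper_width: 91.5
gripper_force: 0.0
```

```bash
python3 - <<'E'
from h import *
s=env.state();print(s["ee_pos"],s["ee_rot"],s["time_s"],s["gripper_width"])
c=cam("wrist");p,d=optics.grab_frame("wrist");save("w8.png",p)
for nm,z in(("soap_disc",29),("soap_bar",33)):
    for r in optics.silhouettes("wrist",nm)[:1]:
        o,P=top_pts(c,d,r["mask"],10,50);print(nm,r["conf"],r["at"],np.percentile(P[:,2],[5,25,50,75,95]).round(1));rect("",c,d,o,z)
for r in optics.silhouettes("wrist","sample_tray")[:1]:
    rect("",c,d,r["mask"],8)
for r in optics.place_of("wrist","cover_seat")[:1]: print(r["conf"],at_z(c,r["at"],8))
E
```

```text
[ 493.9479102  -433.44042278  213.57497678] [1.79985870e+02 5.34955843e-02 1.28088433e+02] 17.65 91.47070486083796
soap_disc 0.8 [319.0, 206.6] [23.8 27.8 28.5 29.1 29.9]
ctr [ 493.  -434.4] size [37.5 39.2] longdir 128.1
soap_bar 0.77 [318.2, 128.6] [28.8 30.6 31.3 31.9 32.7]
ctr [ 455.  -385.1] size [33.3 54.3] longdir 127.8
ctr [ 394.6 -516.5] size [56.  46.7] longdir 85.7
0.69 [[ 472.4113728 -405.606667     8.       ]]
```

Both soaps seated (tops at about 29 and 33 mm). Now to the cover.

send_rows:
  targets:
    - [[0,0,0.0497,0.0325,0.213,0,-1],[0,0,0.0497,0.0325,0.213,0,-1],[0,0,0.0497,0.0325,0.213,0,-1],[0,0,0.0497,0.0325,0.213,0,-1],[0,0,0.0497,0.0325,0.213,0,-1],[0,0,0.0497,0.0325,0.213,0,-1],[0,0,0.0497,0.0325,0.213,0,-1],[0,0,0.0497,0.0325,0.213,0,-1],[0,0,0.0497,0.0325,0.213,0,-1],[0,0,0.0497,0.0325,0.213,0,-1],[0,0,0.0497,0.0325,0.213,0,-1],[0,0,0.0497,0.0325,0.213,0,-1]]

```text
time_s: 19.1
ee_pos: [571.7, 79.5, 212.3]
ee_rot: [-180.0, -0.1, -178.0]
force: [1.2, -0.3, -0.4]
gripper_width: 91.3
gripper_force: 0.0
```

send_rows:
  targets:
    - [[0,0,0.0497,0.0325,0.213,0,-1],[0,0,0.0497,0.0325,0.213,0,-1],[0,0,0,0,0,0,-1],[0,0,0,0,0,0,-1],[0,0,0,0,0,0,-1]]

```text
time_s: 19.6
ee_pos: [584.6, 162.0, 212.5]
ee_rot: [-180.0, -0.1, -169.3]
force: [0.8, -0.1, -0.2]
gripper_width: 91.2
gripper_force: 0.0
```

```bash
python3 - <<'E'
from h import *
s=env.state();print(s["ee_pos"],s["ee_rot"],s["time_s"],s["gripper_width"])
c=cam("wrist");p,d=optics.grab_frame("wrist");save("w9.png",p)
r=optics.silhouettes("wrist","snap_cover")[0];m=r["mask"];print(r["conf"],r["at"],m.sum())
for lo,hi,z in((28,40,34),(50,63,58)):
    o,P=top_pts(c,d,m,lo,hi)
    o=cv2.morphologyEx(o.astype(np.uint8),cv2.MORPH_OPEN,np.ones((3,3)))
    print(lo,o.sum(),np.median(P,0));rect("",c,d,o,z)
for r in optics.place_of("wrist","cover_rib")[:1]: print(r["conf"],at_z(c,r["at"],58))
E
```

```text
[584.61136419 161.98509024 212.53534293] [-1.79969127e+02 -8.79319860e-02 -1.69344106e+02] 19.6 91.24911529574587
0.84 [324.4, 203.8] 17613
28 15822 [578.20406297 163.96186584  33.3955141 ]
ctr [586.4 166.1] size [152.5  81.7] longdir 10.5
50 1362 [584.3151911  165.90805668  57.11215265]
ctr [585.7 166.2] size [63.1 13.3] longdir 10.6
0.66 [[588.10330317 165.8755352   58.        ]]
```

View pics/w9.png

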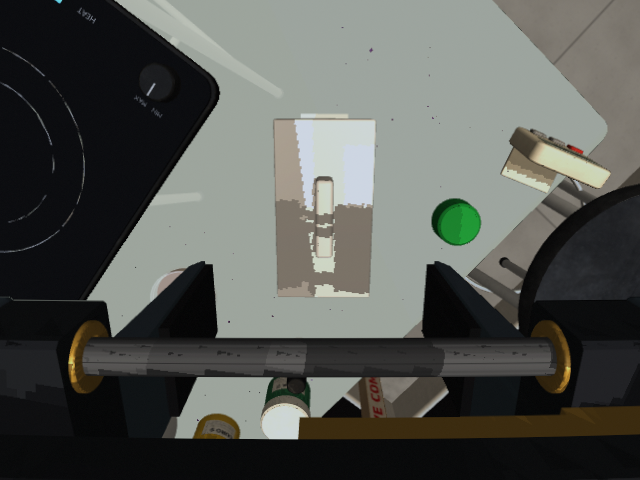

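Cover plate at (324,207), rib at (324,217): rib fit 63 x 13 mm at (586,166), the same as the plate centre. I grasp it.

send_rows:
  targets:
    - [[0,0,0,0.006,0.0125,-0.2,-1],[0,0,0,0,0.0125,-0.22,-0.3],[0,0,0,0,0,-0.2,-0.3],[0,0,0,0,0,-0.15,-0.3],[0,0,0,0,0,-0.07,-0.3],[0,0,0,0,0,-0.04,-0.3],[0,0,0,0,0,0,1],[0,0,0,0,0,0,1],[0,0,0,0,0,0,1],[0,0,0,0,0,0,1],[0,0,0,0,0,0,1],[0,0,0,0,0,0,1]]
  grip_force: 40

```text
time_s: 20.95
ee_pos: [586.4, 167.8, 37.6]
ee_rot: [-180.0, 0.0, -169.3]
force: [-0.1, -2.2, 1.1]
gripper_width: 13.9
gripper_force: 0.6
```

send_rows:
  targets:
    - [[0,0,0,0,0,0,1],[0,0,0,0,0,0,1]]
  grip_force: 50

```text
time_s: 21.15
ee_pos: [586.5, 167.8, 37.6]
ee_rot: [-180.0, 0.0, -169.3]
force: [-0.4, -1.2, 3.4]
gripper_width: 13.8
gripper_force: 50.0
```

send_rows:
  targets:
    - [[0,0,0,0,0,0.1,1],[0,0,0,0,0,0.2,1],[0,0,0,0,0,0.22,1],[0,0,0,0,0,0.22,1],[0,0,0,0,0,0.16,1],[0,0,-0.0497,-0.04,-0.2055,0,1],[0,0,-0.0497,-0.04,-0.2055,0,1],[0,0,-0.0497,-0.04,-0.2055,0,1],[0,0,-0.0497,-0.04,-0.2055,0,1],[0,0,-0.0497,-0.04,-0.2055,0,1],[0,0,-0.0497,-0.04,-0.2055,0,1],[0,0,-0.0497,-0.04,-0.2055,0,1]]

```text
time_s: 22.35
ee_pos: [529.3, -121.1, 216.7]
ee_rot: [180.0, -0.1, 159.2]
force: [-0.1, -0.0, -0.8]
gripper_width: 13.6
gripper_force: 50.0
```

send_rows:
  targets:
    - [[0,0,-0.0497,-0.04,-0.2055,0,1],[0,0,-0.0497,-0.04,-0.2055,0,1],[0,0,-0.0497,-0.04,-0.2055,0,1],[0,0,-0.0497,-0.04,-0.2055,0,1],[0,0,-0.0497,-0.04,-0.2055,0,1],[0,0,-0.0497,-0.04,-0.2055,0,1],[0,0,-0.0497,-0.04,-0.2055,0,1],[0,0,0,0,0,-0.1,1],[0,0,0,0,0,-0.1,1],[0,0,0,0,0,0,1],[0,0,0,0,0,0,1]]

```text
time_s: 23.45
ee_pos: [474.1, -407.2, 176.9]
ee_rot: [180.0, -0.1, 128.1]
force: [-0.6, 0.6, -1.0]
gripper_width: 13.3
gripper_force: 50.0
```

send_rows:
  targets:
    - [[0,0,0,0,-0.001,-0.15,1],[0,0,0,0,0,-0.15,1],[0,0,0,0,0,-0.12,1],[0,0,0,0,0,-0.09,1],[0,0,0,0,0,0,1],[0,0,0,0,0,0,1]]

```text
time_s: 24.05
ee_pos: [475.1, -408.0, 76.5]
ee_rot: [180.0, 0.1, 128.1]
force: [0.6, -0.5, -1.4]
gripper_width: 13.7
gripper_force: 50.0
```

```bash
python3 - <<'E'
from h import *
s=env.state();print(s["ee_pos"],s["ee_rot"],s["time_s"],s["gripper_width"])
c=cam("wrist");p,d=optics.grab_frame("wrist");save("w10.png",p);np.save("w10d.npy",d);np.save("w10W.npy",c[2])
E
```

```text
[ 475.0988062  -408.04790438   76.5093792 ] [1.79973613e+02 1.14637216e-01 1.28115599e+02] 24.05 13.677841089654883
```

View pics/w10.png

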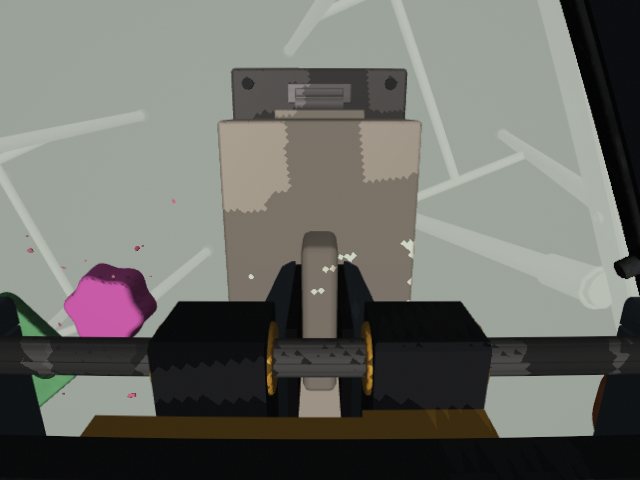

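The cover (end edge row 121, cols 219–421) hangs over the tray (flange end row 69, cols 232–407), square to it. I compute the offset.

```bash
python3 - <<'E'
from h import *
c=cam("wrist");c=(c[0],c[1],np.load("w10W.npy"));g=cv2.cvtColor(cv2.imread("pics/w10.png"),cv2.COLOR_BGR2GRAY).astype(float)
ep=np.array([475.099,-408.048,76.509]);Rt=Rn.from_euler('xyz',[179.974,.115,128.116],degrees=True).as_matrix()
def edge(v,a,b):
    dv=np.abs(np.diff(cv2.GaussianBlur(v[None],(5,1),0)[0]))[a:b];i=np.argmax(dv);w=dv[max(0,i-2):i+3];return a+max(0,i-2)+(w*np.arange(len(w))).sum()/w.sum()+.5
f=lambda px,z:((at_z(c,[px],z)-ep)@Rt)[0]
for nm,rows,cols,L,R,A,z in(("tray",(84,92,100,108),(260,275,370,385),(222,242),(398,416),(60,80),8),("cover",(135,150,165,180),(240,260,275,365,385,400),(212,232),(408,428),(112,130),ep[2]-3.6)):
    ys=[];
    for r in rows:
        l,rr=edge(g[r],*L),edge(g[r],*R);a,b=f((l,r),z),f((rr,r),z);ys.append(((a[1]+b[1])/2,b[1]-a[1],a[0]))
    xs=[f((x,edge(g[:,x],*A)),z)[0] for x in cols]
    print(nm,"ymid,width,x",np.round(ys,2).tolist(),"end x",np.round(xs,2))
E
```

```text
tray ymid,width,x [[-1.46, 93.44, 93.1], [-1.41, 93.23, 89.03], [-1.52, 93.39, 84.92], [-1.51, 93.31, 80.77]] end x [101.43 101.43 101.27 101.26]
cover ymid,width,x [[-1.13, 81.19, 70.2], [-1.25, 80.87, 64.29], [-1.08, 81.13, 58.27], [-1.16, 80.92, 52.13]] end x [75.45 75.71 75.63 75.76 75.79 75.77]
```

send_rows:
  targets:
    - [[0,0,0,-0.002,0.002,-0.035,1],[0,0,0,0,0,-0.03,1],[0,0,0,0,0,0,1],[0,0,0,0,0,0,1],[0,0,0,0,0,0,1]]

```text
time_s: 24.6
ee_pos: [473.9, -407.4, 62.3]
ee_rot: [180.0, 0.0, 128.1]
force: [0.4, -0.1, -1.4]
gripper_width: 14.0
gripper_force: 50.0
```

send_rows:
  targets:
    - [[0,0,0,0,0.002,-0.01,1],[0,0,0,0,0,-0.01,1],[0,0,0,0,0,-0.01,1],[0,0,0,0,0,0,1]]

```text
time_s: 25.0
ee_pos: [474.1, -407.1, 56.7]
ee_rot: [180.0, 0.1, 128.1]
force: [-0.8, 1.2, 4.0]
gripper_width: 13.7
gripper_force: 50.0
```

send_rows:
  targets:
    - [[0,0,0,0,0,-0.008,1],[0,0,0,0,0,-0.008,1],[0,0,0,0,0,0,1]]

```text
time_s: 25.3
ee_pos: [474.5, -407.6, 54.7]
ee_rot: [180.0, 0.2, 128.1]
force: [-2.0, 2.2, 9.1]
gripper_width: 13.8
gripper_force: 50.0
```

send_rows:
  targets:
    - [[0,0,0,0,0,-0.008,1],[0,0,0,0,0,0,1]]

```text
time_s: 25.5
ee_pos: [474.6, -407.6, 53.3]
ee_rot: [180.0, 0.2, 128.1]
force: [-2.4, 2.3, 10.6]
gripper_width: 13.7
gripper_force: 50.0
```

send_rows:
  targets:
    - [[0,0,0,-0.003,0.004,-0.006,1],[0,0,0,0,0,-0.006,1],[0,0,0,0,0,0,1]]

```text
time_s: 25.8
ee_pos: [473.1, -406.0, 48.2]
ee_rot: [-180.0, -0.0, 128.1]
force: [1.6, 0.2, -1.0]
gripper_width: 13.6
gripper_force: 50.0
```

send_rows:
  targets:
    - [[0,0,0,0,0,-0.008,1],[0,0,0,0,0,0,1]]

```text
time_s: 26.0
ee_pos: [472.9, -405.9, 46.6]
ee_rot: [-180.0, -0.1, 128.1]
force: [-0.4, -0.4, -1.6]
gripper_width: 13.6
gripper_force: 50.0
```

Force dropped: snapped. Now press it home.

send_rows:
  targets:
    - [[0,0,0,0,0,-0.006,1],[0,0,0,0,0,-0.003,1],[0,0,0,0,0,0,1]]

```text
time_s: 26.3
ee_pos: [473.2, -406.1, 45.7]
ee_rot: [180.0, 0.0, 128.1]
force: [-0.8, 0.2, 0.4]
gripper_width: 13.8
gripper_force: 50.0
```

send_rows:
  targets:
    - [[0,0,0,0,0,-0.005,1],[0,0,0,0,0,0,1],[0,0,0,0,0,0,1]]

```text
time_s: 26.6
ee_pos: [473.2, -406.1, 45.7]
ee_rot: [180.0, 0.0, 128.1]
force: [-1.1, 1.3, 5.0]
gripper_width: 13.6
gripper_force: 50.0
```

send_rows:
  targets:
    - [[0,0,0,0,0,-0.005,1],[0,0,0,0,0,0,1],[0,0,0,0,0,0,1]]

```text
time_s: 26.9
ee_pos: [473.2, -406.1, 45.6]
ee_rot: [180.0, 0.0, 128.1]
force: [-3.1, 3.0, 10.9]
gripper_width: 13.8
gripper_force: 50.0
```

```bash
python3 - <<'E'
from h import *
s=env.state();print(s["ee_pos"],s["ee_rot"],s["time_s"],s["force"])
c=cam("wrist");p,d=optics.grab_frame("wrist")
r=optics.silhouettes("wrist","snap_cover")[0];o,P=top_pts(c,d,r["mask"],30,50)
A=np.c_[P[:,:2]-P[:,:2].mean(0),np.ones(len(P))];u=np.linalg.lstsq(A,P[:,2],rcond=None)[0];print("plate tilt",u)
t,td=optics.grab_frame("scene")
a=cv2.resize(p[40:300,190:450],(520,520));b=cv2.resize(t[290:370,310:440],(260,160),interpolation=2)
save("fin.png",np.hstack([a,cv2.copyMakeBorder(b,0,360,0,0,0)]))
E
```

```text
[ 473.19247759 -406.10676054   45.6161219 ] [1.79986898e+02 4.84251982e-02 1.28085257e+02] 26.9 [-3.11722848  2.98869331 10.92961806]
plate tilt [ 2.39151515e-03 -2.75207287e-03  4.13907099e+01]
```

View pics/fin.png

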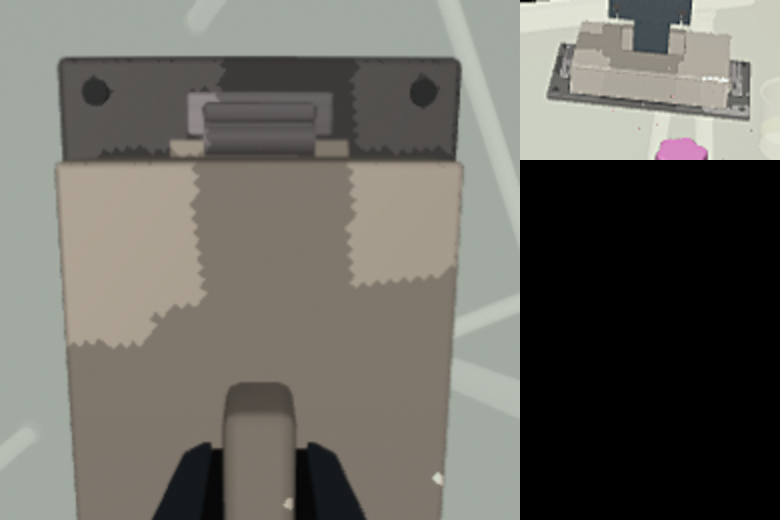

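The catch nose lies over the cover's lip at crop (260,130). The plate is level at 42 mm and the push is a steady 11 N, so I hand in.

```bash
python3 -c "
from workcell import env
print(env.job_done())"
```

```text
the job is handed in; nothing more can be done
None
```

The job is handed in after 26.9 s: both soaps are in their pockets, and the cover is snapped in and level, with the arm still gripping it and pushing down with about 11 N. I saw one end catch seated over the cover's lip; the other I inferred from the force drop and the level cover.

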